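# Test a sprung tensioner arm at 12 N and set its result tab

## Task

Press straight down on the tensioner's roller with the fingertips until it pushes back with 12 N (to within 1 N), keep that up for a second, then let the arm come back up gently, without letting it snap, to its rest. The trailing pointer stays behind on the scale: if it stands past the long mark (towards the roller), slide the result tab on the base fully to the roller's end; if it stopped short of the long mark, slide the tab fully to the counterweight's end. Never press much harder than 12 N, do not touch the pointer, and leave the things around it where they are.

Things in the scene. Friction and masses are not known exactly. Their poses are not given: they have to be found in the camera images.
- tensioner: Test stand fixed to the bench. Origin on the bench under the arm's pivot; x to the back (away from the robot at yaw 0), y to the roller's side, z up. Grey base 12 mm thick: 50 mm back, 90 mm forward (145 mm for y = -35 to 105 mm), 170 mm to +y, 120 mm to -y. Pivot axis along x, 130 mm above the bench. Position and yaw vary. Mind the 0.2 m high drawer cabinet at world x > 0.45, y < -0.08.
- long_mark (a point): Middle of the long mark on the front of the upright white scale plate (x = +20 mm of the stand; plate from y = -97 to +53 mm, from 148 to 264 mm above the bench). Ticks every 0.1 rad of arm deflection from 0 (counterweight's side) to 0.9 (roller's side); the one at 0.5 is the long mark, 26 mm long against 10 mm.
- roller: Freely spinning grey roller at the arm's end, 26 mm in diameter, 36 mm long along x of the stand. Origin at its centre, 140 mm from the pivot axis, 26 mm in front of the stand's origin; at rest 182 mm above the bench, nothing above it. Its own axes turn with it.
- counterweight (a point): Centre of the dark round counterweight on the arm's other side, 56 mm across, 36 mm thick, 75 mm from the pivot axis; it rises as the roller is pressed down. Nothing of the arm lies farther forward than 50 mm before the stand's origin.
- tension_arm (a joint): Deflection of the sprung arm, rad: 0 at rest on its upper stop (arm sloping 0.38 rad up to the roller), grows as the roller is pressed down, hard stop at 0.9. It starts to move at 6 to 10.5 N on the roller, then takes about 50 N more per metre. How far it yields to 12 N is unknown (about 0.2 to 0.8): the load inside the counterweight differs.
- tell_tale (a joint): Reading of the trailing pointer, rad of arm deflection: pushed along by the arm and left by friction at the largest deflection reached; starts at 0.01 to 0.08. The long mark is at 0.5. At reading q the pointer leans 0.6 - q rad from upright towards the counterweight's side (-y of the stand).
- pointer: The trailing pointer itself, a dark thin steel blade reaching 105 mm up from the pivot in front of the scale plate; origin on the pivot axis. Not to be touched.
- tab (a joint): Position of the result tab along its track, m: 0 at the counterweight's end (-y of the stand), 0.08 at the roller's end (+y); starts near the middle and stays where it is left, sliding with about 1.5 N of friction between hard end stops. The track (40 mm wide, 130 mm long, 14 mm high) lies on the front of the base.
- tab_top (a point): Centre of the top face of the result tab, a black upright block 28 mm (x of the stand) by 20 mm (y) by 40 mm high, top 66 mm above the bench, on the base 115 mm in front of the stand's origin; it moves along y of the stand, from y = -5 mm (joint 0) to +75 mm.
- timer: Bystander: white kitchen-type timer, 58 x 62 x 18 mm, loose on the bench. Origin under its centre.
- autoclave_tape: Bystander: roll of beige tape lying flat, 58 mm across, 19 mm high, loose. Origin under its centre.
- label_roll: Bystander: white paper roll lying flat, 69 mm across, 35 mm high, loose. Origin under its centre.

How it is judged (in metres and radians):
On the way, in this order (a step that is already met when the one before it is completed fails the run):
1. the fingertips press the roller with 12 N, give or take 1 N, for half a second (contact force between the fingers and roller between 11 and 13 N and value of joint tension_arm above 0.02 rad), for 0.5 s.
2. the arm is back at its rest, let go, and the pointer has stayed behind (value of joint tension_arm below 0.03 rad and contact force between anything else and roller below 0.2 N and value of joint tell_tale above 0.02 rad), for 0.2 s.
3. the result tab is fully at the end that the pointer's reading calls for (((value of joint tell_tale above 0.46 rad and value of joint tab above 0.075 m) or (value of joint tell_tale below 0.54 rad and value of joint tab below 0.005 m))), for 0.2 s.
At the end, for the whole second after the job is handed in: Arm at rest (under 0.03 rad), the trailing pointer left where the press took it, the tab within 5 mm of the roller's end if the pointer reads over 0.5 rad, or within 5 mm of the counterweight's end if under (within 0.04 rad of the long mark either end is right) (value of joint tension_arm below 0.03 rad and value of joint tell_tale above 0.02 rad and ((value of joint tell_tale above 0.46 rad and value of joint tab above 0.075 m) or (value of joint tell_tale below 0.54 rad and value of joint tab below 0.005 m))); the robot touches nothing.
It fails at once if the roller is pressed with more than 16 N (contact force between anything else and roller above 16 N).
It fails at once if the arm snaps back (faster than 2.5 rad/s) (velocity of joint tension_arm below -2.5 rad/s).
It fails at once if the robot touches the pointer (contact force between any of the fingers, the arm and pointer above 0.3 N).
It fails at once if a bystander is moved more than 20 mm (distance of any of timer, autoclave_tape, label_roll from where it was at the start of the episode above 0.02 m).
It also fails if it takes over 69 s, if anything falls off the work surface, if the arm or the gripper's body presses on something with over 40 N, if the wrist force passes 120 N, or if a joint passes its speed limit or range.

## Robot

A 6-joint arm with a two-finger parallel gripper is mounted at the origin on a cart in front of the work surface, level with it; the furniture and walls round the work are solid. World frame = base frame: x ahead of the robot, y to its left, z up, the work surface at z = 0. Lengths are in m, angles in degrees, forces in N, time in s.
With the tool pointing down it reaches from about 0.4 to 0.825 m from the base axis. Payload 7 kg.
Tool frame: the origin (TCP) lies midway between the tips of the shut fingers; the grasp point (between the pads) lies 19 mm behind it; z points along the fingers, y is the line along which they close (so a half turn about z gives the same grasp; the last joint's range is limited). The gripper opens to 88 mm and grips with 3 to 60 N. Pads are 19 mm wide; open, the fingers measure 130 mm over their backs; the gripper's body (78 mm by 193 mm) begins 47 mm behind the grasp point.
Start: joints at [-52.878, 20.546, 0.682, 0, -70.136, -16.507], TCP at [0.238, -0.632, 0.227] pointing down, gripper open.
Joint ranges: [-176.03, 176.03], [-82.01, 121.73], [-58.28, 71.71], [-173.87, 95.51], [-174.79, -0.11], [-173.66, 173.66]. Speed limits (degrees/s): [136.94, 136.94, 172.46, 180, 180, 180].

## Interface

Orientations are given as [roll, pitch, yaw] about the fixed x, y, z axes, in that order (R = Rz(yaw) Ry(pitch) Rx(roll)).
In Python, from plant import telemetry, viewer, workorder gives the robot as it stands. The module is installed in compiled form; this text tells all that it offers.
- The arm moves only by the tool carry_out, never from a script. Its argument "rows" is a list of rows, each a list of 6 numbers: the shift along the tool's x, y, z in m, then the turn, a rotation vector about the tool's x, y, z in rad. In form: [[tx, ty, tz, ax, ay, az], ...]. A call has 1 to 8 rows; each row is the pose to reach, as a shift and turn from the pose commanded when the call began, along the tool's axes at that moment; what a row does not reach only later rows make up. A row lasts 1/8 s, in which the tool goes at most 62.5 mm and 10.7 degrees, less where a joint would pass 70% of its speed; a pose out of reach is approached as far as the arm can. A call with a gripper value outside its range is refused whole. "grip" is the gripper's target within -1 to 1 (fully open at 1, half-way at 0, shut at -1), set as the call begins (left out, the last holds). The fingers move at their own pace and stop on an object; the grip force is fixed at half the most. Time passes only in rows, so rows that repeat a pose let the fingers close. It gives the time, the measured TCP pose, the force, the opening and the grip force at its end, in the units of the state.
- telemetry.get_obs(): the state, without advancing time (a new reading comes with each control period).
- viewer.snapshot(name): name is "scene" or "side" or "wrist"; returns the picture (400x640x3 uint8, red, green, blue); there is no depth.
- viewer.camera_info(name): a dict with "intrinsics" (3x3 intrinsics, pixels), "k1" (the pictures are not rectified: a ray, as slopes to the right and down, at radius r is drawn at 1 + k1 r^2 times it, then the intrinsics apply), "extrinsics" (4x4, takes a point from camera to world coordinates); the wrist camera has in their place "tool_from_camera" (4x4, takes a point from camera to tool coordinates, whose origin is the TCP and whose axes are the flange's). Camera axes: x right, y down, z forward; pixel columns grow to the right and rows downward; lengths in m; the calibration is good to about 2 mm. A picture is of the moment at which its call begins: read the wrist's pose just before it. camera_info takes no time and is no camera call.
- workorder.close_job(): hands the job in; it is judged then, once.
The state is a dict: "clock": time; "joint_pos": joint angles; "qvel": joint speeds; "tau": joint torques, N m; "tool_pos": TCP position; "orientation": TCP orientation; "force": force on the tool from outside, world axes, zero at the start; "moment": the same for the moment, N m; "opening": finger opening in m; "gripper_force": force on a finger pad.
Only numpy, scipy, OpenCV 4.12 (cv2) and the standard library are available. Lean on these libraries where they do the work, as an engineer would, in place of code of your own. Each camera call takes 0.05 s, during which the arm holds its last target. There are 200 camera calls.

## Working session

There is one attempt and no reset: what is moved stays moved. The work goes in short steps, Python scripts to look and compute and a tool call to move; the robot and the scene stay as the last step left them, time stands still between calls to the robot, and variables do not carry over. Pictures are saved under pics/ and viewed, at most 10 in all, crops included, and the job is handed in when it is done.

Besides the shell and the picture viewer there is one more tool, called after "Request:" in YAML: its name, and indented under it one key for each argument. carry_out: Moves the arm, as the interface text tells. Its arguments: {"type":"object","properties":{"rows":{"type":"array"},"grip":{"type":"number"}},"required":["rows"]}

```bash
mkdir -p pics; python3 - <<'E'
from plant import telemetry, viewer
import cv2,numpy as np
print(telemetry.get_obs())
for n in ("scene","side"):
    cv2.imwrite(f"pics/{n}0.png",viewer.snapshot(n)[:,:,::-1]); print(n,viewer.camera_info(n))
print(viewer.camera_info("wrist"))
E
```

```text
{'clock': 0.0, 'joint_pos': array([-5.28775315e+01,  2.05922681e+01,  6.33258502e-01, -2.05133801e-02,
       -7.01339785e+01, -1.65070687e+01]), 'qvel': array([-0.11368299,  0.02058986,  0.03332773, -0.07605289, -0.02187201,
        0.00587411]), 'tau': array([-2.57476012e-05, -5.82713449e+01,  2.93054062e+01,  6.99748322e+00,
        6.92470014e-03, -2.23899474e-04]), 'tool_pos': array([ 0.23747305, -0.63133076,  0.22560812]), 'orientation': array([ 1.79905365e+02, -7.93476872e-03, -1.59391580e+02]), 'force': array([-0.93502292,  0.17231765,  0.36172745]), 'moment': array([0.00341226, 0.00219903, 0.0523848 ]), 'gripper_force': 0.0, 'opening': 0.08755021672704105}
scene {'intrinsics': array([[500.09430703,   0.        , 317.64507454],
       [  0.        , 500.09430703, 204.59881211],
       [  0.        ,   0.        ,   1.        ]]), 'k1': -0.16218318257228703, 'extrinsics': array([[ 0.95779721,  0.23321773, -0.16802976,  0.78250031],
       [ 0.28727558, -0.79670417,  0.53172851, -0.79920544],
       [-0.00986149, -0.55755893, -0.83007879,  1.3960106 ],
       [ 0.        ,  0. 
[... 360 characters left out ...]
4, -0.81981743],
       [-0.01142645, -0.87775088, -0.47898102,  0.62421457],
       [ 0.        ,  0.        ,  0.        ,  1.        ]])}
{'intrinsics': array([[326.4197954 ,   0.        , 317.45278262],
       [  0.        , 326.4197954 , 200.13581493],
       [  0.        ,   0.        ,   1.        ]]), 'k1': -0.04146058405222814, 'tool_from_camera': array([[ 4.04360936e-04, -9.68011003e-01, -2.50907421e-01,
         6.69502704e-02],
       [ 9.99999557e-01,  6.04626431e-04, -7.21079836e-04,
        -2.35618852e-04],
       [ 8.49718474e-04, -2.50907018e-01,  9.68010819e-01,
        -1.58037040e-01],
       [ 0.00000000e+00,  0.00000000e+00,  0.00000000e+00,
         1.00000000e+00]])}
```

View pics/scene0.png

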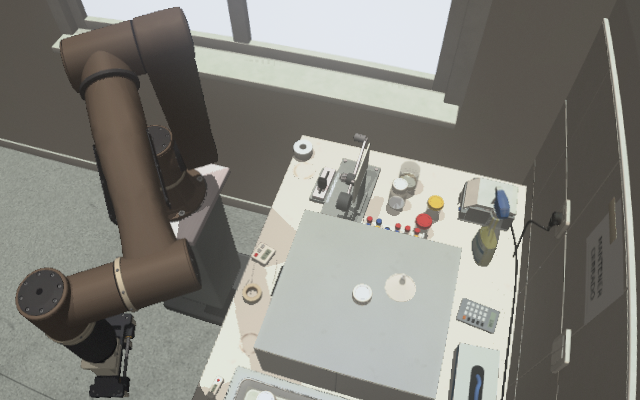

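View pics/side0.png

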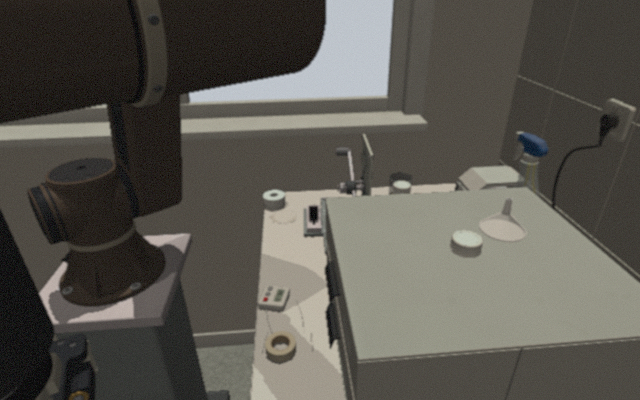

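The scene picture shows the stand around (350,185), roller near (360,137), tab near (322,183), label roll (303,148), timer (263,254) and tape (252,292). I'll zoom in on the stand.

```bash
python3 - <<'E'
import cv2
a=cv2.imread("pics/scene0.png")[122:232,285:395]
b=cv2.imread("pics/side0.png")[125:245,250:390]
cv2.imwrite("pics/cropA.png",cv2.resize(a,(594,594),interpolation=cv2.INTER_CUBIC))
E
```

```text
(no output)
```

View pics/cropA.png

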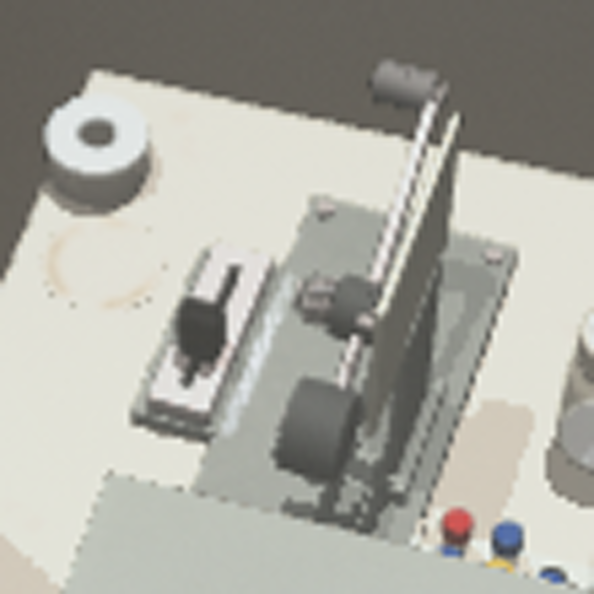

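The crop shows (×5.4, offset (285,122)): roller (405,82), base corners (312,197), (517,250), (135,415), counterweight (318,428), tab top about (203,308). I'll fit the stand's pose to these points.

```bash
cat > h.py <<'E'
import numpy as np, cv2
from plant import telemetry, viewer
from scipy.optimize import least_squares
from scipy.spatial.transform import Rotation as R
def proj(ci,P,T=None):
    T=ci["extrinsics"] if T is None else T
    p=(np.atleast_2d(P)-T[:3,3])@T[:3,:3]
    s=p[:,:2]/p[:,2:]; s=s*(1+ci["k1"]*(s**2).sum(1,keepdims=True))
    K=ci["intrinsics"]; return s*[K[0,0],K[1,1]]+K[:2,2]
def ray(ci,uv,T):
    K=ci["intrinsics"]; D=np.array([ci["k1"],0,0,0.])
    f=lambda s: s*(1+ci["k1"]*(s**2).sum())-(np.array(uv)-K[:2,2])/K[0,0]
    s=least_squares(f,[0,0]).x
    return T[:3,:3]@np.r_[s,1],T[:3,3]
def wristT():
    o=telemetry.get_obs(); T=np.eye(4)
    T[:3,:3]=R.from_euler("xyz",o["orientation"],degrees=True).as_matrix(); T[:3,3]=o["tool_pos"]
    return T@viewer.camera_info("wrist")["tool_from_camera"]
def stand(p,S):
    c,s=np.cos(p[2]),np.sin(p[2]); S=np.atleast_2d(S)
    return np.c_[p[0]+c*S[:,0]-s*S[:,1],p[1]+s*S[:,0]+c*S[:,1],S[:,2]]
E
python3 - <<'E'
from h import *
ci=viewer.camera_info("scene")
S=np.array([[-.026,.130,.182],[-.09,.17,.012],[.05,.17,.012],[-.145,-.035,.012],[-.026,-.0696,.102]])
uv=np.array([[405,82],[312,197],[517,250],[135,415],[318,428]])/5.4+[285,122]
f=lambda p:(proj(ci,stand(p,S))-uv).ravel()
r=least_squares(f,[.55,.1,0],loss="soft_l1")
print(r.x,np.degrees(r.x[2]),f(r.x).reshape(-1,2).round(1))
p=r.x; print("roller",stand(p,S[0]))
for nm,q,z in(("tabtop",np.array([203,308])/5.4+[285,122],.066),("label",np.array([97,132])/5.4+[285,122],.035),("timer",(263,254),.018),("tape",(252,291),.019)):
    d,o=ray(ci,q,ci["extrinsics"]); w=o+d*(z-o[2])/d[2]; c,s=np.cos(p[2]),np.sin(p[2])
    e=w[:2]-p[:2]; print(nm,w.round(3),"stand",(c*e[0]+s*e[1]).round(3),(-s*e[0]+c*e[1]).round(3))
E
```

```text
[ 0.61883311  0.13348261 -0.01016912] -0.5826476148223586 [[ 0.2  1. ]
 [-0.  -0.6]
 [ 0.3 -1.4]
 [ 0.5  0.8]
 [-1.2 -0.1]]
roller [[0.59415641 0.26374028 0.182     ]]
tabtop [0.5   0.155 0.066] stand -0.119 0.021
label [0.385 0.297 0.035] stand -0.236 0.161
timer [ 0.393 -0.143  0.018] stand -0.223 -0.279
tape [ 0.405 -0.271  0.019] stand -0.21 -0.407
```

```bash
cat >> h.py <<'E'
def go(pos,yaw):
    o=telemetry.get_obs(); A=R.from_euler("xyz",o["orientation"],degrees=True)
    d=A.inv().apply(np.array(pos)-o["tool_pos"]); w=(A.inv()*R.from_euler("xyz",[180,0,yaw],degrees=True)).as_rotvec()
    print("row",d.round(4),w.round(3),"dist",np.linalg.norm(d).round(3),"clock",o["clock"])
def favg(n):
    F=[]
    for _ in range(n): viewer.snapshot("side"); F.append(telemetry.get_obs()["force"])
    F=np.array(F); o=telemetry.get_obs(); print("F",F.mean(0).round(2),"sd",F.std(0).round(2),"tcp",o["tool_pos"].round(4),o["clock"])
E
python3 -c "
from h import *
go([.41,-.18,.33],-130)"
```

```text
row [-0.3204  0.3619 -0.1038] [ 0.001  0.    -0.513] dist 0.494 clock 0.1
```

Request:
carry_out:
  grip: -1
  rows:
    - [0,0,-0.06,0,0,0]
    - [-0.03,0.035,-0.104,0,0,-0.1]
    - [-0.32,0.362,-0.104,0,0,-0.51]
    - [-0.32,0.362,-0.104,0,0,-0.51]
    - [-0.32,0.362,-0.104,0,0,-0.51]
    - [-0.32,0.362,-0.104,0,0,-0.51]
    - [-0.32,0.362,-0.104,0,0,-0.51]
    - [-0.32,0.362,-0.104,0,0,-0.51]

```text
clock: 1.1
tool_pos: [0.3872, -0.2371, 0.3304]
orientation: [-180.0, 0.0, -130.2]
force: [1.0, -0.3, -0.5]
opening: 0.0128
gripper_force: 0.0
```

```bash
python3 -c "
from h import *
go([.592,.266,.28],-96)"
```

```text
row [-0.5165  0.1682  0.0505] [-0.     0.    -0.597] dist 0.546 clock 1.1
```

Request:
carry_out:
  rows:
    - [-0.51,0.168,0.04,0,0,-0.597]
    - [-0.51,0.168,0.04,0,0,-0.597]
    - [-0.51,0.168,0.04,0,0,-0.597]
    - [-0.51,0.168,0.04,0,0,-0.597]
    - [-0.51,0.168,0.04,0,0,-0.597]
    - [-0.51,0.168,0.04,0,0,-0.597]
    - [-0.51,0.168,0.04,0,0,-0.597]
    - [-0.51,0.168,0.04,0,0,-0.597]

```text
clock: 2.1
tool_pos: [0.5737, 0.2255, 0.2929]
orientation: [180.0, -0.0, -95.9]
force: [1.9, -1.1, -0.2]
opening: 0.0005
gripper_force: 0.0
```

```bash
python3 -c "
from h import *
T=wristT(); a=viewer.snapshot('wrist')[:,:,::-1]; cv2.imwrite('pics/w1.png',a); np.save('w1T.npy',T)
go([.592,.266,.26],-96)
ci=viewer.camera_info('wrist'); p=[.6188,.1335,-.0102]
print(proj(ci,stand(p,[[-.026,.130,.182],[-.044,.13,.195],[-.008,.13,.195]]),T))"
```

```text
row [-0.0365 -0.0127  0.0302] [ 0.001 -0.001  0.003] dist 0.049 clock 2.15
[[299.29611351 241.94460302]
 [319.74212531 245.866156  ]
 [277.26939045 249.52265631]]
```

View pics/w1.png

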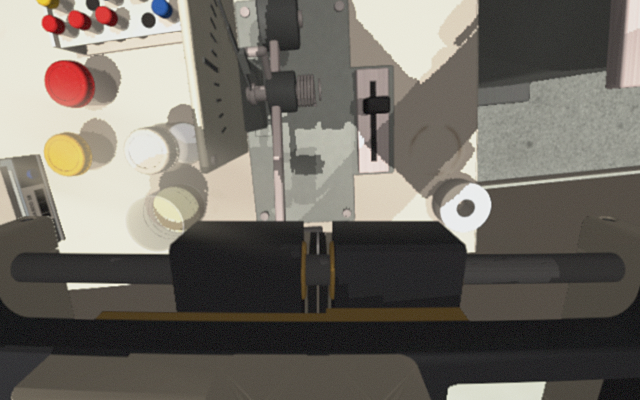

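The wrist view shows the tab at (377,104), track corners (356,68), (392,66), (391,173), (358,172), label roll (465,207). The roller is hidden behind the gripper. I'll check the stand pose against these.

```bash
python3 -c "
from h import *
T=np.load('w1T.npy'); ci=viewer.camera_info('wrist'); p=[.6188,.1335,-.0102]
S=[[-.095,-.03,.026],[-.135,-.03,.026],[-.135,.1,.026],[-.095,.1,.026]]
uv=np.array([[356,68],[392,66],[391,173],[358,172]])
print(proj(ci,stand(p,S),T).round(1))
f=lambda p:(proj(ci,stand(p,S),T)-uv).ravel()
r=least_squares(f,p); print(r.x,f(r.x).round(1)); print(stand(r.x,[-.026,.13,.182]))
for z,q in((.066,(377,104)),(.035,(465,207))):
    d,o=ray(ci,q,T); print(o+d*(z-o[2])/d[2])
"
```

```text
[[348.4  67.4]
 [381.   64.3]
 [385.8 169.1]
 [355.4 171.8]]
[ 0.60870149  0.13050385 -0.06080612] [ 1.8  0.  -1.6  0.7 -1.5 -1.6  1.2  0.7]
[[0.59064947 0.26184358 0.182     ]]
[0.49844465 0.15201275 0.066     ]
[0.38339438 0.29497481 0.035     ]
```

Request:
carry_out:
  rows:
    - [-0.01,0,0,0,0,0]
    - [-0.01,0,0,0,0,0]

```text
clock: 2.4
tool_pos: [0.5742, 0.2333, 0.2931]
orientation: [180.0, -0.0, -95.9]
force: [-0.1, 0.0, 0.2]
opening: 0.0005
gripper_force: 0.0
```

```bash
python3 -c "
from h import *
go([.590,.265,.225],-96); favg(10)"
```

```text
row [-0.0332 -0.0125  0.0681] [ 0.    -0.     0.001] dist 0.077 clock 2.4
F [ 0.2  -0.18  0.02] sd [0.32 0.49 0.53] tcp [0.5744 0.233  0.2936] 2.9
```

Request:
carry_out:
  rows:
    - [-0.033,-0.0125,0.02,0,0,0]
    - [-0.033,-0.0125,0.068,0,0,0]
    - [-0.033,-0.0125,0.068,0,0,0]
    - [-0.033,-0.0125,0.068,0,0,0]

```text
clock: 3.4
tool_pos: [0.5911, 0.2649, 0.2271]
orientation: [-179.9, 0.0, -95.9]
force: [0.3, 0.0, 1.1]
opening: 0.0005
gripper_force: 0.0
```

```bash
python3 -c "
from h import *
go([.590,.265,.200],-96); favg(10)"
```

```text
row [0.     0.0011 0.0271] [-0.002  0.     0.001] dist 0.027 clock 3.4
F [ 0.02 -0.1  -0.05] sd [0.45 0.5  0.31] tcp [0.5903 0.2649 0.2256] 3.9
```

Request:
carry_out:
  rows:
    - [0,0,0.01,0,0,0]
    - [0,0,0.02,0,0,0]
    - [0,0,0.024,0,0,0]
    - [0,0,0.026,0,0,0]
    - [0,0,0.028,0,0,0]
    - [0,0,0.029,0,0,0]
    - [0,0,0.03,0,0,0]
    - [0,0,0.03,0,0,0]

```text
clock: 4.9
tool_pos: [0.5904, 0.265, 0.1955]
orientation: [-180.0, 0.0, -96.0]
force: [-0.2, 0.4, 0.5]
opening: 0.0003
gripper_force: 0.1
```

Request:
carry_out:
  rows:
    - [0,0,0.001,0,0,0]
    - [0,0,0.002,0,0,0]
    - [0,0,0.003,0,0,0]
    - [0,0,0.003,0,0,0]
    - [0,0,0.003,0,0,0]

```text
clock: 5.52
tool_pos: [0.5905, 0.2652, 0.1936]
orientation: [-179.9, 0.1, -95.9]
force: [-2.8, 0.4, 7.5]
opening: 0.0004
gripper_force: 3.6
```

Request:
carry_out:
  rows:
    - [0,0,0.001,0,0,0]
    - [0,0,0.002,0,0,0]
    - [0,0,0.003,0,0,0]
    - [0,0,0.004,0,0,0]
    - [0,0,0.005,0,0,0]
    - [0,0,0.006,0,0,0]
    - [0,0,0.006,0,0,0]
    - [0,0,0.006,0,0,0]

```text
clock: 6.52
tool_pos: [0.5905, 0.2652, 0.1877]
orientation: [-179.9, 0.1, -95.9]
force: [-2.9, 0.4, 7.4]
opening: 0.0002
gripper_force: 3.8
```

```bash
python3 -c "
from h import *
favg(8)"
```

```text
F [-3.2   0.07  7.28] sd [0.33 0.34 0.8 ] tcp [0.5905 0.2653 0.1877] 6.925
```

Request:
carry_out:
  rows:
    - [0,0.0005,0.003,0,0,0]
    - [0,0.001,0.006,0,0,0]
    - [0,0.001,0.009,0,0,0]
    - [0,0.001,0.012,0,0,0]
    - [0,0.001,0.015,0,0,0]
    - [0,0.001,0.018,0,0,0]
    - [0,0.001,0.02,0,0,0]
    - [0,0.001,0.02,0,0,0]

```text
clock: 7.92
tool_pos: [0.5905, 0.2656, 0.1681]
orientation: [-179.8, 0.1, -95.9]
force: [-1.5, 0.8, 9.3]
opening: 0.0006
gripper_force: 4.2
```

```bash
python3 -c "
from h import *
favg(8)"
```

```text
F [-0.71 -0.23  8.3 ] sd [0.43 0.2  0.28] tcp [0.5905 0.2656 0.1682] 8.325
```

Request:
carry_out:
  rows:
    - [0,0.0003,0.005,0,0,0]
    - [0,0.0003,0.01,0,0,0]
    - [0,0.0003,0.015,0,0,0]
    - [0,0.0003,0.02,0,0,0]
    - [0,0.0003,0.025,0,0,0]
    - [0,0.0003,0.03,0,0,0]
    - [0,0.0003,0.035,0,0,0]
    - [0,0.0003,0.035,0,0,0]

```text
clock: 9.32
tool_pos: [0.5904, 0.2657, 0.1332]
orientation: [-179.8, 0.1, -95.9]
force: [-0.6, 0.5, 11.3]
opening: 0.0005
gripper_force: 5.1
```

```bash
python3 -c "
from h import *
favg(8)"
```

```text
F [-0.67 -0.29 10.16] sd [0.37 0.39 0.56] tcp [0.5905 0.2658 0.1336] 9.725
```

Request:
carry_out:
  rows:
    - [0,0.0003,0.004,0,0,0]
    - [0,0.0003,0.008,0,0,0]
    - [0,0.0003,0.012,0,0,0]
    - [0,0.0003,0.016,0,0,0]
    - [0,0.0003,0.02,0,0,0]
    - [0,0.0003,0.024,0,0,0]
    - [0,0.0003,0.027,0,0,0]
    - [0,0.0003,0.028,0,0,0]

```text
clock: 10.72
tool_pos: [0.5905, 0.266, 0.1057]
orientation: [-179.8, 0.1, -95.9]
force: [-1.6, -0.6, 11.8]
opening: 0.0007
gripper_force: 6.2
```

```bash
python3 -c "
from h import *
favg(12)"
```

```text
F [-0.72 -0.16 12.07] sd [0.46 0.41 0.5 ] tcp [0.5905 0.266  0.1059] 11.325
```

Request:
carry_out:
  rows:
    - [0,0,0,0,0,0]
    - [0,0,0,0,0,0]
    - [0,0,0,0,0,0]
    - [0,0,0,0,0,0]
    - [0,0,0,0,0,0]
    - [0,0,0,0,0,0]

```text
clock: 12.08
tool_pos: [0.5905, 0.266, 0.1059]
orientation: [-179.8, 0.1, -95.9]
force: [0.3, 0.2, 12.2]
opening: 0.0004
gripper_force: 6.0
```

Request:
carry_out:
  rows:
    - [0,0,-0.004,0,0,0]
    - [0,0,-0.009,0,0,0]
    - [0,0,-0.015,0,0,0]
    - [0,0,-0.021,0,0,0]
    - [0,0,-0.027,0,0,0]
    - [0,0,-0.033,0,0,0]
    - [0,0,-0.039,0,0,0]
    - [0,0,-0.045,0,0,0]

```text
clock: 13.08
tool_pos: [0.5904, 0.2658, 0.1508]
orientation: [-179.8, 0.1, -95.9]
force: [1.6, -0.7, 8.1]
opening: 0.0005
gripper_force: 4.6
```

Request:
carry_out:
  rows:
    - [0,0,-0.006,0,0,0]
    - [0,0,-0.012,0,0,0]
    - [0,0,-0.018,0,0,0]
    - [0,0,-0.024,0,0,0]
    - [0,0,-0.03,0,0,0]
    - [0,0,-0.034,0,0,0]
    - [0,0,-0.038,0,0,0]
    - [0,0,-0.041,0,0,0]

```text
clock: 14.08
tool_pos: [0.5903, 0.2657, 0.1916]
orientation: [-179.8, 0.1, -95.9]
force: [1.5, -0.7, 6.9]
opening: 0.0007
gripper_force: 3.6
```

Request:
carry_out:
  rows:
    - [0,0,-0.002,0,0,0]
    - [0,0,-0.005,0,0,0]
    - [0,0,-0.01,0,0,0]
    - [0,0,-0.02,0,0,0]
    - [0,0,-0.04,0,0,0]
    - [0,0,-0.08,0,0,0]
    - [0,0,-0.12,0,0,0]
    - [0,0,-0.12,0,0,0]

```text
clock: 15.08
tool_pos: [0.59, 0.2657, 0.3137]
orientation: [-179.7, 0.2, -95.9]
force: [-1.0, 0.3, -0.7]
opening: 0.0005
gripper_force: 0.0
```

```bash
python3 -c "
from h import *
p=[.612,.131,-.035]
T=wristT(); cv2.imwrite('pics/w2.png',viewer.snapshot('wrist')[:,:,::-1]); np.save('w2T.npy',T)
favg(1)
# viewing pose in front of the scale
t=stand(p,[-.17,.03,.3])[0]; print(t); go([.45,.20,.33],180)"
```

```text
F [-0.12 -0.69 -0.63] sd [0. 0. 0.] tcp [0.5886 0.2652 0.3097] 15.175
[0.4431539  0.16693041 0.3       ]
row [ 0.0792  0.131  -0.0204] [0.000e+00 1.000e-03 1.467e+00] dist 0.154 clock 15.175
```

View pics/w2.png

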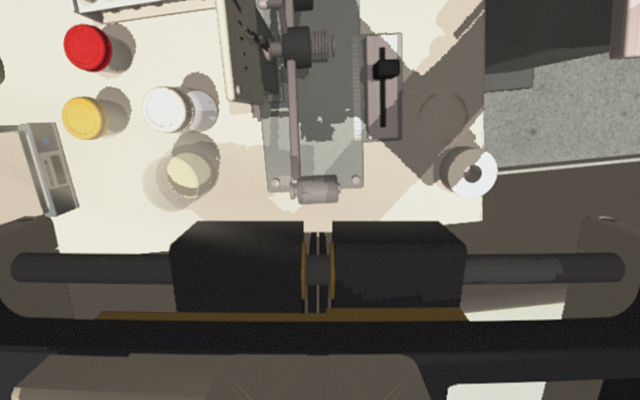

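The wrist view shows the roller back up at (320,188), with the arm clear of it. From the TCP height, the deflection was about 0.64. I'll turn the gripper and check the pointer on the way to the tab.

```bash
python3 -c "
from h import *
go([.43,.11,.34],178)"
```

```text
row [ 0.1708  0.1416 -0.0305] [0.000e+00 1.000e-03 1.502e+00] dist 0.224 clock 15.175
```

Request:
carry_out:
  rows:
    - [0.04,0.1,-0.03,0,0,0.18]
    - [0.171,0.142,-0.03,0,0,0.36]
    - [0.171,0.142,-0.03,0,0,0.54]
    - [0.171,0.142,-0.03,0,0,0.72]
    - [0.171,0.142,-0.03,0,0,0.9]
    - [0.171,0.142,-0.03,0,0,1.08]
    - [0.171,0.142,-0.03,0,0,1.26]
    - [0.171,0.142,-0.03,0,0,1.44]

```text
clock: 16.18
tool_pos: [0.4291, 0.1094, 0.3382]
orientation: [-179.9, -0.1, -178.8]
force: [-0.3, 0.1, 0.6]
opening: 0.0004
gripper_force: 0.0
```

Request:
carry_out:
  rows:
    - [0,0,0,0,0,0.06]
    - [0,0,0,0,0,0.06]
    - [0,0,0,0,0,0.06]

```text
clock: 16.55
tool_pos: [0.4295, 0.1097, 0.3388]
orientation: [-180.0, -0.1, 178.2]
force: [-0.8, 0.4, -0.6]
opening: 0.0004
gripper_force: 0.0
```

```bash
python3 -c "
from h import *
T=wristT(); cv2.imwrite('pics/w3.png',viewer.snapshot('wrist')[:,:,::-1]); np.save('w3T.npy',T)
ci=viewer.camera_info('wrist')
print(proj(ci,stand([.612,.131,-.035],[[.015,-.02,.22],[-.115,.02,.066],[-.115,-.03,.045]]),T))
go([.498,.100,.09],178);go([.498,.100,.045],178)"
```

```text
[[324.57839255 379.30890454]
 [352.24656638 215.66684959]
 [316.11872244 211.22687729]]
row [-0.0689 -0.0074  0.2489] [-0.    -0.001  0.003] dist 0.258 clock 16.6
row [-0.0689 -0.0073  0.2939] [-0.    -0.001  0.003] dist 0.302 clock 16.6
```

View pics/w3.png

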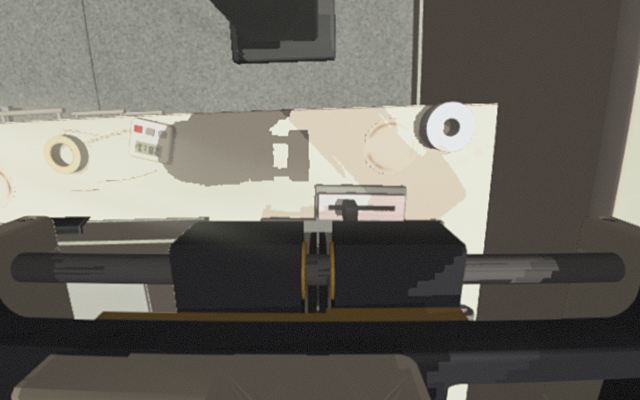

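The wrist view (looking towards the robot) shows the track at (317–405, 187–220) and the tab at (348,208). The scale isn't visible, but pressed depth fixes the reading at about 0.64, well past the long mark, so the tab goes to the roller's end.

```bash
python3 -c "
from h import *
T=np.load('w3T.npy'); ci=viewer.camera_info('wrist')
for z,q in((.066,(348,206)),(.026,(317,194)),(.026,(405,194))):
    d,o=ray(ci,q,T); print(o+d*(z-o[2])/d[2])
for nm,T,ps in (('w2','w2T.npy',[(385,68)]),):
    d,o=ray(ci,ps[0],np.load(T)); print(nm,o+d*(.066-o[2])/d[2])"
```

```text
[0.48373036 0.1492533  0.066     ]
[0.47505866 0.10693043 0.026     ]
[0.4790957 0.2376956 0.026    ]
w2 [0.50079454 0.15307475 0.066     ]
```

Request:
carry_out:
  rows:
    - [-0.069,-0.007,0.05,0,0,0]
    - [-0.069,-0.007,0.1,0,0,0]
    - [-0.069,-0.007,0.15,0,0,0]
    - [-0.069,-0.007,0.2,0,0,0]
    - [-0.069,-0.007,0.25,0,0,0]
    - [-0.069,-0.007,0.28,0,0,0]
    - [-0.069,-0.007,0.294,0,0,0]
    - [-0.069,-0.007,0.294,0,0,0]

```text
clock: 17.6
tool_pos: [0.4983, 0.1004, 0.0449]
orientation: [-179.9, -0.1, 178.1]
force: [0.7, 0.4, 0.4]
opening: 0.0004
gripper_force: 0.0
```

Request:
carry_out:
  rows:
    - [0,0.01,0,0,0,0]
    - [0,0.02,0,0,0,0]
    - [0,0.03,0,0,0,0]
    - [0,0.04,0,0,0,0]
    - [0,0.05,0,0,0,0]
    - [0,0.055,0,0,0,0]
    - [0,0.06,0,0,0,0]
    - [0,0.06,0,0,0,0]

```text
clock: 18.6
tool_pos: [0.5003, 0.1607, 0.0451]
orientation: [180.0, -0.0, 178.1]
force: [-0.4, 0.5, -0.8]
opening: 0.0007
gripper_force: 0.0
```

Request:
carry_out:
  rows:
    - [0,0.005,0,0,0,0]
    - [0,0.01,0,0,0,0]
    - [0,0.015,0,0,0,0]
    - [0,0.02,0,0,0,0]
    - [0,0.02,0,0,0,0]

```text
clock: 19.23
tool_pos: [0.5012, 0.181, 0.0453]
orientation: [180.0, 0.0, 178.1]
force: [-0.3, 0.5, 0.1]
opening: 0.0001
gripper_force: 0.0
```

```bash
python3 -c "
from h import *
T=wristT(); a=viewer.snapshot('wrist'); cv2.imwrite('pics/w4.png',a[:,:,::-1][:, :]); np.save('w4T.npy',T); favg(4)"
```

```text
F [ 0.42 -0.33 -0.04] sd [0.28 0.29 0.24] tcp [0.5012 0.1806 0.0454] 19.475
```

View pics/w4.png

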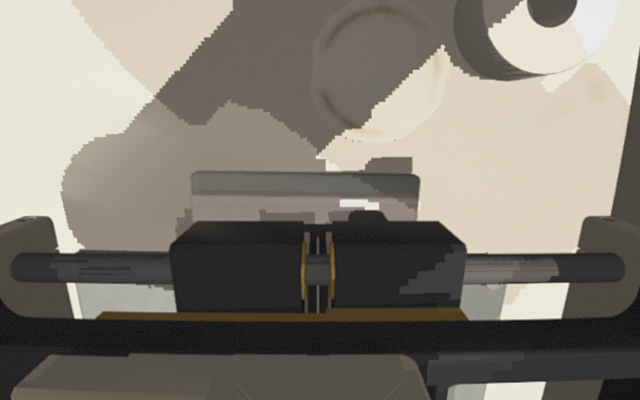

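The tab sits at columns 347–387, just right of the fingertips (column 317) and a few mm short of the end stop. I'll push on until the stop pushes back.

Request:
carry_out:
  rows:
    - [0,0.004,0,0,0,0]
    - [0,0.008,0,0,0,0]
    - [0,0.009,0,0,0,0]
    - [0,0.009,0,0,0,0]

```text
clock: 19.98
tool_pos: [0.5011, 0.1872, 0.0454]
orientation: [-179.8, -0.1, 178.1]
force: [3.6, -12.5, 3.9]
opening: 0.0004
gripper_force: 6.3
```

Request:
carry_out:
  rows:
    - [0,0.002,0,0,0,0]
    - [0,0.003,0,0,0,0]
    - [0,0.003,0,0,0,0]

```text
clock: 20.35
tool_pos: [0.501, 0.1877, 0.0454]
orientation: [-179.6, -0.1, 178.1]
force: [7.8, -22.8, 7.2]
opening: 0.0003
gripper_force: 12.0
```

Request:
carry_out:
  rows:
    - [0,-0.006,0,0,0,0]
    - [0,-0.015,0,0,0,0]
    - [0,-0.025,0,0,0,0]
    - [0,-0.025,-0.03,0,0,0]
    - [0.02,-0.025,-0.09,0,0,0]
    - [0.06,-0.025,-0.15,0,0,0]
    - [0.08,-0.025,-0.2,0,0,0]
    - [0.08,-0.025,-0.25,0,0,0]

```text
clock: 21.35
tool_pos: [0.4192, 0.1698, 0.298]
orientation: [179.9, 0.1, 178.2]
force: [0.2, 1.0, -0.4]
opening: 0.0007
gripper_force: 0.0
```

```bash
python3 -c "
from h import *
favg(1)
T=wristT(); w=viewer.snapshot('wrist'); s=viewer.snapshot('scene')
s=cv2.resize(s[122:232,285:395],(400,400),interpolation=cv2.INTER_CUBIC)
cv2.imwrite('pics/f.png',np.hstack([s,w[:,200:600]])[:,:,::-1])
ci=viewer.camera_info('wrist'); np.save('w5T.npy',T); print(proj(ci,[[.500,.212,.066],[.5,.207,.066]],T)-[200-400,0])"
```

```text
F [2.82 1.37 9.23] sd [0. 0. 0.] tcp [0.4224 0.171  0.305 ] 21.4
[[550.11477307 228.32746728]
 [546.24099024 228.44934222]]
```

View pics/f.png

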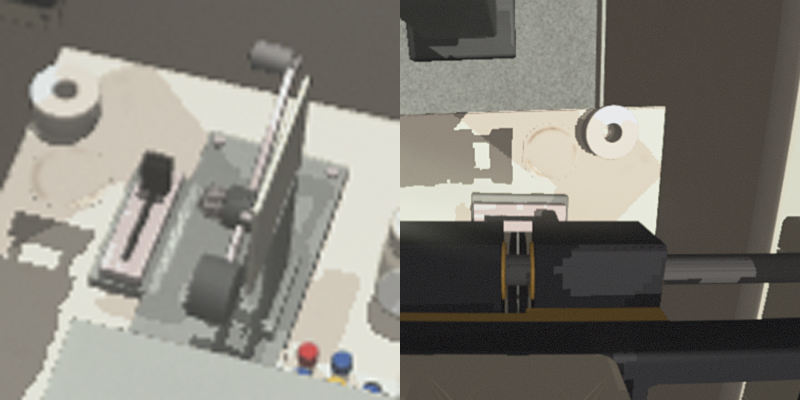

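The left half shows the tab at the roller's end of its slot (157,172) and the arm at rest, with the label roll in place. Pressed depth alone puts the reading at about 0.64, clear of the 0.5 mark, so I'm handing in.

```bash
python3 -c "
from h import *
favg(4)
from plant import workorder
print(workorder.close_job())"
```

```text
F [ 0.17 -0.13 -0.47] sd [0.48 0.52 0.2 ] tcp [0.4202 0.1697 0.294 ] 21.7
the job is handed in; nothing more can be done
None
```

I held the roller at about 12 N for over a second and eased the arm back up to rest. I then slid the tab to the roller's end and handed the job in; no verdict was shown. The pointer was never in view, so its reading of about 0.64 rad (past the long mark at 0.5) is worked out from how far the roller went down.

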